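# File the tins into the hooded can tidy

## Task

Slide the three food tins along the worktop, without picking them up, through the flared mouth of the can tidy so that they stand upright in single file between its rails. Push the file in by feel until its front tin is up against the sliding stop hidden under the dark hood and all three tins touch with no gaps, but do not shove the stop back. Leave the garlic, the tea box and the salt shaker where they are.

Things in the scene. Friction and masses are not known exactly. Their poses are not given: they have to be found in the camera images.
- tin_a: squat food tin with a red label and bare metal lid, 75 mm diameter, 58 mm high, about 0.22 kg, too wide to grip; origin at the centre of its underside, z up
- tin_b: squat food tin with a red label and bare metal lid, 75 mm diameter, 58 mm high, about 0.22 kg, too wide to grip; origin at the centre of its underside, z up
- tin_c: squat food tin with a red label and bare metal lid, 75 mm diameter, 58 mm high, about 0.22 kg, too wide to grip; origin at the centre of its underside, z up
- tidy: can tidy, fixed: two light wooden guide rails, 10 mm thick, 40 mm high, 80 mm apart inside, with no floor between them. Origin on the worktop, mid-lane, where the straight rails begin; +y points into the lane (335 mm long), z up. Sliding the three tins takes under 7 N. With no gaps the last tin's centre ends 188 mm before the stop's face, in the open part between the rails
- tidy_mouth (a point): middle of the tidy's flared mouth, at worktop height, 45 mm before the tidy's origin; the flares narrow from about 123 mm inside here to 80 mm at the origin
- tidy_hood (a point): middle of the upper front edge of the dark steel hood, 74 mm high and 108 mm wide (70 mm clear inside), that covers the lane from 120 to 335 mm beyond the tidy's origin. In it, out of sight, a rubber-faced stop slides stiffly along the lane: its face stands 245 to 310 mm beyond the origin, different every time; it holds up to about 16 N of push, then gives way
- garlic: whole garlic bulb, 60 mm across, 59 mm high, standing on the worktop; origin at the centre of its underside; bystander
- tea_box: small pale green carton, 43 x 64 x 86 mm high; origin at the centre of its underside; bystander
- salt_shaker: clear salt shaker with a light grey perforated top, 44 mm diameter, 90 mm high; origin at the centre of its underside; bystander

How it is judged:
By the outcome, as a careful person would: the job done as asked, in the order asked, and still so for the second after the job is handed in, with the robot touching nothing.
It also fails if it takes over 72 s, if anything falls off the work surface, if the arm or the gripper's body presses on something with over 40 N, if the wrist force passes 120 N, or if a joint passes its speed limit or range.

## Robot

A 6-joint arm with a two-finger parallel gripper is mounted at the origin on a cart in front of the work surface, level with it; the furniture and walls round the work are solid. World frame = base frame: x ahead of the robot, y to its left, z up, the work surface at z = 0. Lengths are in m, angles in rad, forces in N, time in s.
With the tool pointing down it reaches from about 0.3 to 0.75 m from the base axis. Payload 8.5 kg.
Tool frame: the origin (TCP) lies on the centre line of the jaws, within the pads' length; the fingertips stand 17 mm ahead of it and the grasp point (between the pads) lies 2 mm behind it; z points along the fingers, y is the line along which they close (so a half turn about z gives the same grasp; the last joint's range is limited). The gripper opens to 88 mm and grips with 3 to 60 N. Pads are 18 mm wide; open, the fingers measure 123 mm over their backs; the gripper's body (75 mm by 187 mm) begins 45 mm behind the grasp point.
Start: joints at [-1.515, 0.381, 1.297, -0, 1.464, -0.215], TCP at [0.147, -0.53, 0.256] pointing down, gripper open.
Joint ranges: [-3.11, 3.11], [-0.89, 2.33], [0.22, 2.48], [-1.42, 4.56], [0.17, 2.85], [-2.88, 2.88]. Speed limits (rad/s): [2.39, 2.39, 3.14, 3.14, 3.14, 3.14].

## Interface

Orientations are given as a unit quaternion [x, y, z, w].
In Python, from station import bot gives the robot as it stands.
- The arm moves only by the tool arm_command, never from a script. Its argument "moves" is a list of rows, each a list of 7 numbers: the shift along the tool's x, y, z normalised to -1 to 1, where 1 is 0.15 m, then the turn, a rotation vector about the tool's x, y, z normalised to -1 to 1, where 1 is pi rad, then the opening, from -1 (shut) to 1 (fully open). A call has 1 to 10 rows; each row is the pose to reach, as a shift and turn from the pose commanded when the call began, along the tool's axes at that moment, turning the shorter way round; what a row does not reach only later rows make up. A row lasts 1/12 s, in which the tool goes at most 41.7 mm and 7.16 degrees, less where a joint would pass 70% of its speed; a pose out of reach is approached as far as the arm can. A call with a number of a shift or a turn outside -1 to 1 is refused whole. A call with a gripper value outside its range is refused whole. The fingers move at their own pace and stop on an object; "grip_force" is the grip in N (left out, the last holds). Time passes only in rows, so rows that repeat a pose let the fingers close. It gives the time, the measured TCP pose, the force, the opening and the grip force at its end, in the units of the state.
- bot.state(): the state, without advancing time (a new reading comes with each control period).
- bot.grab_frame(name): name is "scene" or "top" or "wrist"; returns a dict with "image" (480x640x3 uint8, red, green, blue), "camera_matrix" (3x3 intrinsics, pixels), "eye" and "rotation" of the camera in the world. Camera axes: x right, y up, looking along -z (the intrinsics and any distortion apply to the point x, -y, -z); pixel columns grow to the right and rows downward; lengths in m; the calibration is good to about 2 mm. The wrist camera is an equidistant fisheye: a pixel r from the principal point sees the ray r / f radians off the axis. A picture is of the moment at which its call begins. There is no depth.
- bot.sign_off(): hands the job in; it is judged then, once.
The state is a dict: "time": time; "joint_pos": joint angles; "qd": joint speeds; "joint_torque": joint torques, N m; "ee_pos": TCP position; "tool_rot": TCP orientation; "contact_force": force on the tool from outside, world axes, zero at the start; "wrist_torque": the same for the moment, N m; "width": finger opening in m; "finger_force": force on a finger pad.
Only numpy, scipy, OpenCV 4.12 (cv2) and the standard library are available. Lean on these libraries where they do the work, as an engineer would, in place of code of your own. Each camera call takes 0.05 s, during which the arm holds its last target. There are 200 camera calls.

## Working session

There is one attempt and no reset: what is moved stays moved. The work goes in short steps, Python scripts to look and compute and a tool call to move; the robot and the scene stay as the last step left them, time stands still between calls to the robot, and variables do not carry over. Pictures are saved under pics/ and viewed, at most 10 in all, crops included, and the job is handed in when it is done.

Besides the shell and the picture viewer there is one more tool, called after ">>>" by a JSON object that holds its "api" and its "payload", one argument or row to a line. arm_command: Moves the arm, as the interface text tells. Scaled input: -1 to 1 covers 0.15 m each way for a shift and pi rad each way for a turn. Its arguments: {"type":"object","properties":{"moves":{"type":"array","items":{"type":"array","items":{"type":"number","minimum":-1,"maximum":1}}},"grip_force":{"type":"number"}},"required":["moves"]}

```bash
mkdir -p pics; python3 - <<'E'
from station import bot
import cv2,numpy as np
for n in("top","scene"):
    f=bot.grab_frame(n); cv2.imwrite(f"pics/{n}0.png",f["image"][:,:,::-1]); print(n,f["camera_matrix"],f["eye"],f["rotation"],[k for k in f])
print(bot.state())
E
```

```text
top [[569.81647333   0.         324.75884632]
 [  0.         569.81647333 249.42679953]
 [  0.           0.           1.        ]] [0.39252271 0.08712994 1.13858498] [-0.04898916  0.0586677   0.70647708 -0.70359668] ['image', 'camera_matrix', 'eye', 'rotation']
scene [[496.04762393   0.         316.67590533]
 [  0.         496.04762393 238.12308854]
 [  0.           0.           1.        ]] [0.63315741 0.69842767 0.82325488] [0.01738725 0.33829058 0.94036658 0.03111037] ['image', 'camera_matrix', 'eye', 'rotation']
{'time': 0.1, 'joint_pos': array([-1.51530664e+00,  3.81086446e-01,  1.29811846e+00, -2.97876026e-06,
        1.46359723e+00, -2.15292708e-01]), 'qd': array([-0.00230004, -0.00189454, -0.00398806,  0.00179603,  0.00038737,
       -0.00046416]), 'joint_torque': array([ 4.02377278e-03, -4.38651681e+01, -2.24909860e+01,  7.14349514e-02,
        3.42322828e-02, -7.36190646e-05]), 'ee_pos': array([ 0.14710544, -0.52973439,  0.25524458]), 'tool_rot': array([ 9.90848401e-01,  1.34978073e-01,  4.67923838e-05, -6.02930707e-04]), 'contact_force': array([-0.3098138 , -0.19225478, -0.00677606]), 'wrist_torque': array([-0.03451249, -0.02920986,  0.03921242]), 'finger_force': 0.0, 'width': 0.08806001909786972}
```

View pics/top0.png

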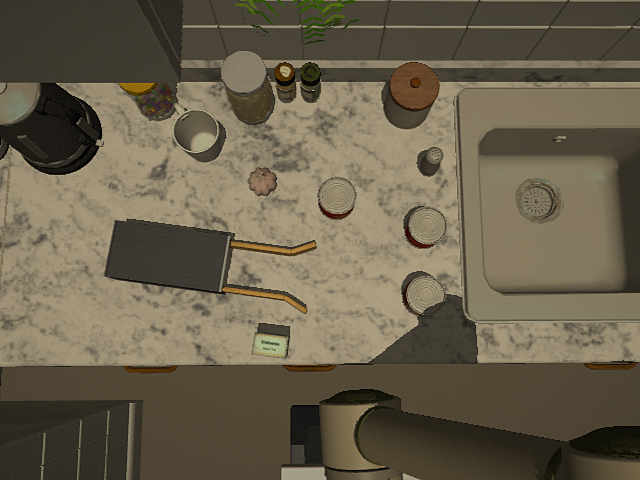

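View pics/scene0.png

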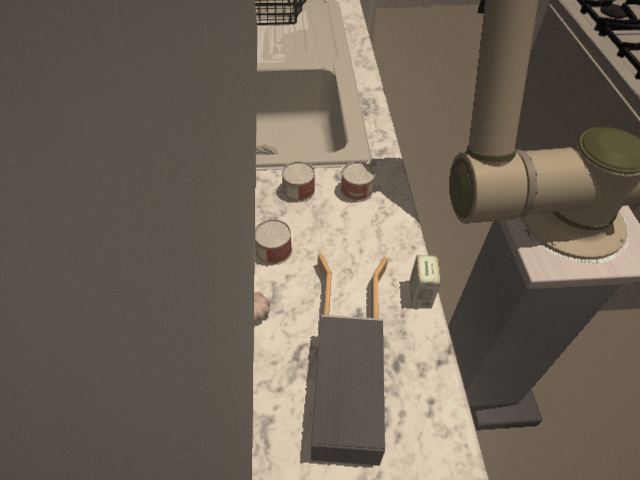

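The top view shows the tins' lids at about (337,195), (427,224) and (424,292). The tidy's mouth is at about (310,277), the lane runs image-left, and the hood's front edge is at about x=229. The garlic is at (262,181), the tea box at (270,342) and the salt shaker at (431,160).

```bash
cat > h.py <<'E'
from station import bot
import cv2,numpy as np
from scipy.spatial.transform import Rotation as R
def ray(f,uv,z):
    K=f["camera_matrix"];uv=np.atleast_2d(np.float64(uv))
    d=np.c_[(uv[:,0]-K[0,2])/K[0,0],-(uv[:,1]-K[1,2])/K[1,1],-np.ones(len(uv))]
    d=R.from_quat(f["rotation"]).apply(d); e=np.array(f["eye"])
    return (e+d*((z-e[2])/d[:,2])[:,None])[:,:2]
def tins(f,box=None,r=(17,22),p2=14):
    g=cv2.cvtColor(f["image"],cv2.COLOR_RGB2GRAY); x0,y0,x1,y1=box or (0,0,640,480)
    s=cv2.resize(g[y0:y1,x0:x1],None,fx=4,fy=4,interpolation=cv2.INTER_CUBIC)
    c=cv2.HoughCircles(s,cv2.HOUGH_GRADIENT_ALT,1.5,100,param1=200,param2=.6,minRadius=r[0]*4,maxRadius=r[1]*4)
    if c is None: return []
    return [(((u+.5)/4-.5+x0),((v+.5)/4-.5+y0),rr/4) for u,v,rr in c[0]]
E
python3 - <<'E'
from h import *
f=bot.grab_frame("top")
for u,v,r in tins(f,(290,130,460,330)): print("tin",round(u,1),round(v,1),round(r,1),ray(f,(u,v),.058)[0].round(4))
im=f["image"];hsv=cv2.cvtColor(im,cv2.COLOR_RGB2HSV)
wood=cv2.inRange(hsv,(8,110,90),(25,255,255)); 
for y0,y1 in((230,268),(275,320)):
    m=np.zeros_like(wood); m[y0:y1,225:325]=wood[y0:y1,225:325]
    for c in range(232,322,6):
        r=np.nonzero(m[:,c])[0]
        if len(r): print(c,r.min(),r.max(),ray(f,[(c,r.min()-.5),(c,r.max()+.5)],.04).round(4).tolist())
# hood
g=cv2.inRange(hsv,(0,0,0),(180,255,95)); m=np.zeros_like(g); m[212:300,98:245]=g[212:300,98:245]
n,l,s,c=cv2.connectedComponentsWithStats(m); k=1+s[1:,4].argmax(); cn=cv2.findContours(np.uint8(l==k),0,1)[0][0]
print(s[k]); q=cv2.approxPolyDP(cn,4,True)[:,0]; print(np.c_[q,ray(f,q,.074).round(4)])
for n,p,z in(("garlic",(262,181),.04),("tea",(270,345),.086),("salt",(434,155),.09)): print(n,ray(f,p,z).round(3))
x=im[215:360,90:450]; cv2.imwrite("pics/c1.png",cv2.resize(x,None,fx=2.2,fy=2.2,interpolation=2)[:,:,::-1])
E
```

```text
tin 423.1 225.6 20.5 [ 0.6045 -0.1188]
tin 338.4 199.8 20.2 [0.6562 0.0449]
tin 426.1 293.5 19.9 [ 0.4731 -0.1204]
232 241 245 [[0.5794, 0.2525], [0.5695, 0.2523]]
238 242 246 [[0.5774, 0.2408], [0.5675, 0.2406]]
244 243 247 [[0.5754, 0.2291], [0.5655, 0.2289]]
250 244 247 [[0.5734, 0.2174], [0.5655, 0.2173]]
256 245 251 [[0.5714, 0.2057], [0.5576, 0.2055]]
262 245 249 [[0.5713, 0.194], [0.5615, 0.1939]]
268 246 250 [[0.5693, 0.1823], [0.5595, 0.1822]]
274 247 251 [[0.5673, 0.1706], [0.5575, 0.1705]]
280 248 252 [[0.5653, 0.1589], [0.5554, 0.1588]]
286 249 252 [[0.5633, 0.1472], [0.5554, 0.1471]]
292 249 253 [[0.5633, 0.1355], [0.5534, 0.1354]]
298 247 254 [[0.5672, 0.1238], [0.5514, 0.1238]]
304 245 249 [[0.5711, 0.1121], [0.5612, 0.1121]]
310 243 247 [[0.575, 0.1004], [0.5651, 0.1004]]
232 288 292 [[0.4876, 0.2507], [0.4779, 0.2505]]
238 289 292 [[0.4856, 0.2392], [0.4779, 0.239]]
244 289 293 [[0.4855, 0.2276], [0.4759, 0.2275]]
250 290 294 [[0.4836, 0.2161], [0.4739, 0.2159]]
256 291 295 [[0.4816, 0.2045], [0.472, 0.2044]]
262 292 296 [[0.4796, 0.1929], [0.47, 0.1928]]
268 293 296
[... 450 characters left out ...]
 2.820e+02 4.956e-01 4.172e-01]
 [1.480e+02 2.900e+02 4.806e-01 4.017e-01]
 [1.470e+02 2.830e+02 4.937e-01 4.041e-01]
 [2.380e+02 2.930e+02 4.743e-01 2.343e-01]
 [2.240e+02 2.920e+02 4.763e-01 2.604e-01]
 [2.240e+02 2.860e+02 4.875e-01 2.606e-01]
 [2.440e+02 2.890e+02 4.817e-01 2.233e-01]
 [2.260e+02 2.830e+02 4.931e-01 2.570e-01]
 [2.320e+02 2.490e+02 5.574e-01 2.471e-01]
 [2.440e+02 2.490e+02 5.573e-01 2.245e-01]
 [2.300e+02 2.450e+02 5.650e-01 2.510e-01]
 [2.310e+02 2.400e+02 5.746e-01 2.493e-01]
 [2.440e+02 2.420e+02 5.707e-01 2.247e-01]
 [2.350e+02 2.400e+02 5.746e-01 2.418e-01]
 [2.340e+02 2.330e+02 5.880e-01 2.439e-01]]
garlic [[0.699 0.195]]
tea [[0.379 0.173]]
salt [[ 0.736 -0.138]]
```

View pics/c1.png

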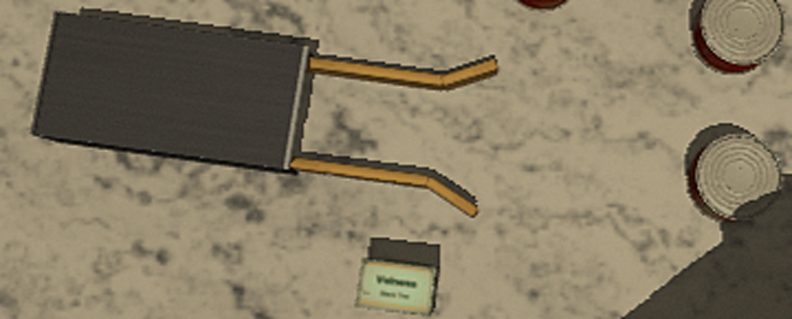

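The crop shows a lit lid for tin_c at crop (740,175). The rails bend at crop (444,82) and (430,176), and the hood's front corners are at (313,40) and (288,169). Next I'll refine the lids and the lane pose.

```bash
python3 - <<'E'
from h import *
f=bot.grab_frame("top"); im=f["image"]
x=cv2.resize(im[140:330,290:470],None,fx=3.1,fy=3.1,interpolation=cv2.INTER_CUBIC)[:,:,::-1].copy()
for t,(cx,cy) in dict(a=(.656,.052),b=(.608,-.122),c=(.4725,-.121)).items():pass
for u,v,r in tins(f,(290,130,460,330)):
    cv2.circle(x,(int((u-290+.5)*3.1),int((v-140+.5)*3.1)),int(r*3.1),(0,255,0),1)
cv2.imwrite("pics/c2.png",x)
ang=[]
for p,q in(((115,220),(232.3,233.2)),((104.5,276.4),(220.9,291.8))):
    a,b=ray(f,[p,q],.074); ang.append(np.arctan2(*(a-b)))
print("hood",np.degrees(ang),ray(f,[(226.6,262.5)],.074))
a,b=ray(f,[(292,251.5),(285.5,296.3)],.04); print("origin",(a+b)/2,b-a)
E
```

```text
hood [6.67344607 7.7626356 ] [[0.53171767 0.25671663]]
origin [0.51376709 0.14155376] [-0.08714924  0.01218598]
```

View pics/c2.png

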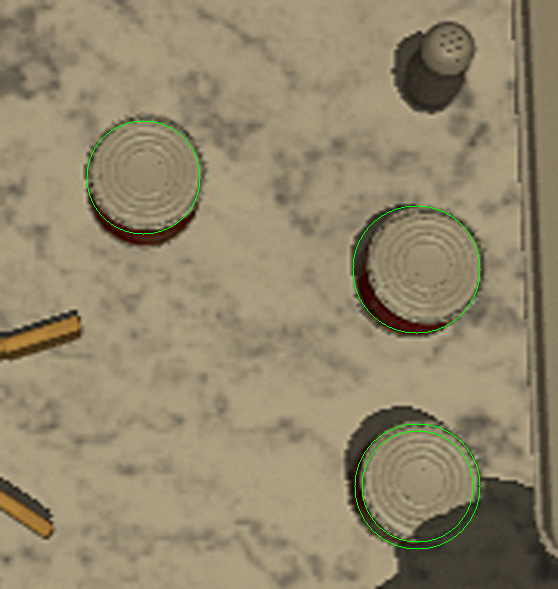

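The crop shows the true lid centres at crop (146,172) for tin_a, (425,264) for tin_b and (419,483) for tin_c. The Hough circles for a and b had caught the can edge or shadow, so I corrected them by hand. Tin_c is already on the lane axis, so it goes in first, then b, then a. Next is a small planner to work out move rows in lane coordinates.

```bash
cat > plan.py <<'E'
import numpy as np, json, os
from scipy.spatial.transform import Rotation as R
O=np.array([.5138,.1416]);A=np.radians(7.3);u=np.array([np.sin(A),np.cos(A)]);n=np.array([np.cos(A),-np.sin(A)])
def W(s,l): return O+s*u+l*n
def L(p): d=np.array(p)[:2]-O; return d@u,d@n
def rot(th): t=np.radians(th)/2; return R.from_quat([np.cos(t),np.sin(t),0,0])   # tool x at yaw th, z down
def plan(p,th,targets):
    """targets: (s,l,z,yaw,open -1..1,rows,hold)"""
    p=np.array(p,float)
    for s,l,z,yaw,op,k,hold in targets:
        q=np.r_[W(s,l),z]; r=rot(th); sh=r.inv().apply(q-p)/.15
        rv=(r.inv()*rot(yaw)).as_rotvec()/np.pi
        if abs(sh).max()>1: print("TOO FAR",sh.round(2)); return
        row=lambda a:"["+",".join(f"{v:.3f}".rstrip("0").rstrip(".").replace("-0.000","0") if abs(v)>5e-4 else "0" for v in np.r_[sh*a,rv*a,op])+"]"
        print(f"-> s{s} l{l} z{z} yaw{yaw}: ",",".join(row((i+1)/k) for i in range(k)),f" +{hold} x last")
        p=q;th=yaw
E
python3 - <<'E'
from plan import *
print(W(-.318,-.0108),[L(x) for x in((.147,-.53),(.4697,-.1178),(.606,-.1255),(.665,.049),(.736,-.138),(.379,.173))])
a=np.array([.147,-.53]);b=W(-.32,-.0108)
m=[L(a+(b-a)*t) for t in(.4,.75)]
plan([.147,-.53,.256],15.5,[(*m[0],.22,15.5,0,5,0),(*m[1],.2,50,0,6,0),(*L(b),.13,82.7,0,6,0),(-.32,-.0108,.035,82.7,0,4,2),(-.19,-.003,.035,82.7,0,10,0),(-.055,0,.035,82.7,-.4,10,0)])
E
```

```text
[ 0.46268099 -0.17245013] [(np.float64(-0.7127636060784392), np.float64(-0.27849029040535594)), (np.float64(-0.2629009676471733), np.float64(-0.010781985447030015)), (np.float64(-0.25321964870275243), np.float64(0.1253916245642214)), (np.float64(-0.07263725656331256), np.float64(0.16174062247609755)), (np.float64(-0.24909993011695225), np.float64(0.25592620970844215)), (np.float64(0.014017176257864868), np.float64(-0.13769719957121845))]
TOO FAR [ 1.06 -0.69  0.24]
```

```bash
python3 - <<'E'
from plan import *
a=np.array([.147,-.53]);b=W(-.32,-.0108)
m=[L(a+(b-a)*t) for t in(.36,.7)]
plan([.147,-.53,.256],15.5,[(*m[0],.22,15.5,0,4,0),(*m[1],.2,50,0,6,0),(*L(b),.13,82.7,0,6,0),(-.32,-.0108,.035,82.7,0,4,2),(-.19,-.003,.035,82.7,0,10,0),(-.055,0,.035,82.7,-.4,10,0)])
E
```

```text
-> s-0.5713687078902012 l-0.1821217858594278 z0.22 yaw15.5:  [0.239,-0.155,0.06,0,0,0,0],[0.479,-0.31,0.12,0,0,0,0],[0.718,-0.465,0.18,0,0,0,0],[0.958,-0.62,0.24,0,0,0,0]  +0 x last
-> s-0.43782908182353186 l-0.09110708712160677 z0.2 yaw50:  [0.151,-0.098,0.022,0,0,-0.032,0],[0.301,-0.195,0.044,0,0,-0.064,0],[0.452,-0.293,0.067,0,0,-0.096,0],[0.603,-0.39,0.089,0,0,-0.128,0],[0.754,-0.488,0.111,0,0,-0.16,0],[0.904,-0.586,0.133,0,0,-0.192,0]  +0 x last
-> s-0.32 l-0.010800000000000035 z0.13 yaw82.7:  [0.158,0.004,0.078,0,0,-0.03,0],[0.317,0.009,0.156,0,0,-0.061,0],[0.475,0.013,0.233,0,0,-0.091,0],[0.634,0.017,0.311,0,0,-0.121,0],[0.792,0.022,0.389,0,0,-0.151,0],[0.95,0.026,0.467,0,0,-0.182,0]  +0 x last
-> s-0.32 l-0.0108 z0.035 yaw82.7:  [0,0,0.158,0,0,0,0],[0,0,0.317,0,0,0,0],[0,0,0.475,0,0,0,0],[0,0,0.633,0,0,0,0]  +2 x last
-> s-0.19 l-0.003 z0.035 yaw82.7:  [0.087,0.005,0,0,0,0,0],[0.173,0.01,0,0,0,0,0],[0.26,0.016,0,0,0,0,0],[0.347,0.021,0,0,0,0,0],[0.433,0.026,0,0,0,0,0],[0.52,0.031,0,0,0,0,0],[0.607,0.036,0,0,0,0,0],[0.693,0.042,0,0,0,0,0],[0.78,0.047,0,0,0,0,0],[0.867,0.052,0,0,0,0,0]  +0 x last
-> s-0.055 l0 z0.035 yaw82.7:  [0.09,0.002,0,0,0,0,-0.4],[0.18,0.004,0,0,0,0,-0.4],[0.27,0.006,0,0,0,0,-0.4],[0.36,0.008,0,0,0,0,-0.4],[0.45,0.01,0,0,0,0,-0.4],[0.54,0.012,0,0,0,0,-0.4],[0.63,0.014,0,0,0,0,-0.4],[0.72,0.016,0,0,0,0,-0.4],[0.81,0.018,0,0,0,0,-0.4],[0.9,0.02,0,0,0,0,-0.4]  +0 x last
```

>>> {"api": "arm_command", "payload": {
  "moves": [
    [0.24,-0.155,0.06,0,0,0,0],
    [0.48,-0.31,0.12,0,0,0,0],
    [0.72,-0.465,0.18,0,0,0,0],
    [0.96,-0.62,0.24,0,0,0,0],
    [0.96,-0.62,0.24,0,0,0,0]
  ]
}}

```text
time: 0.62
ee_pos: [0.2633, -0.3972, 0.2187]
tool_rot: [0.991, 0.137, 0.0, -0.002]
contact_force: [0.1, -0.7, -0.0]
width: 0.0569
finger_force: 0.0
```

>>> {"api": "arm_command", "payload": {
  "moves": [
    [0.15,-0.1,0.02,0,0,-0.032,0],
    [0.3,-0.195,0.045,0,0,-0.064,0],
    [0.45,-0.29,0.065,0,0,-0.096,0],
    [0.6,-0.39,0.09,0,0,-0.128,0],
    [0.75,-0.49,0.11,0,0,-0.16,0],
    [0.905,-0.585,0.135,0,0,-0.192,0]
  ]
}}

```text
time: 1.12
ee_pos: [0.3689, -0.2801, 0.1995]
tool_rot: [0.905, 0.425, -0.0, 0.0]
contact_force: [0.7, -0.3, -1.0]
width: 0.0438
finger_force: 0.0
```

>>> {"api": "arm_command", "payload": {
  "moves": [
    [0.16,0.005,0.08,0,0,-0.03,0],
    [0.315,0.01,0.155,0,0,-0.06,0],
    [0.475,0.015,0.235,0,0,-0.09,0],
    [0.635,0.015,0.31,0,0,-0.12,0],
    [0.79,0.02,0.39,0,0,-0.15,0],
    [0.95,0.025,0.465,0,0,-0.182,0],
    [0.95,0.025,0.465,0,0,-0.182,0]
  ]
}}

```text
time: 1.7
ee_pos: [0.4637, -0.1716, 0.1279]
tool_rot: [0.747, 0.664, -0.0, -0.002]
contact_force: [-1.1, 0.9, 0.6]
width: 0.0444
finger_force: 0.0
```

>>> {"api": "arm_command", "payload": {
  "moves": [
    [0,0,0.16,0,0,0,0],
    [0,0,0.32,0,0,0,0],
    [0,0,0.475,0,0,0,0],
    [0,0,0.62,0,0,0,0],
    [0,0,0.62,0,0,0,0],
    [0,0,0.62,0,0,0,0]
  ]
}}

```text
time: 2.2
ee_pos: [0.4624, -0.1746, 0.0367]
tool_rot: [0.75, 0.661, -0.0, -0.001]
contact_force: [-0.1, 0.2, 0.6]
width: 0.044
finger_force: 0.0
```

>>> {"api": "arm_command", "payload": {
  "moves": [
    [0.085,0.005,0,0,0,0,0],
    [0.175,0.01,0,0,0,0,0],
    [0.26,0.015,0,0,0,0,0],
    [0.345,0.02,0,0,0,0,0],
    [0.435,0.025,0,0,0,0,0],
    [0.52,0.03,0,0,0,0,0],
    [0.605,0.035,0,0,0,0,0],
    [0.695,0.04,0,0,0,0,0],
    [0.78,0.045,0,0,0,0,0],
    [0.865,0.05,0,0,0,0,0]
  ]
}}

```text
time: 3.03
ee_pos: [0.4869, -0.0452, 0.0384]
tool_rot: [0.75, 0.662, 0.001, 0.001]
contact_force: [0.4, -0.2, -1.3]
width: 0.0444
finger_force: 0.4
```

```bash
python3 - <<'E'
from h import *; from plan import L
st=bot.state(); print(st["ee_pos"],L(st["ee_pos"]),st["contact_force"])
f=bot.grab_frame("top"); cv2.imwrite("pics/t3.png",cv2.resize(f["image"][120:380,90:490],None,fx=2,fy=2)[:,:,::-1])
E
```

```text
[ 0.48688795 -0.0452171   0.03838773] (np.float64(-0.18872240902621473), np.float64(-0.0029560699417575894)) [ 0.41042587 -0.16270386 -1.30259847]
```

View pics/t3.png

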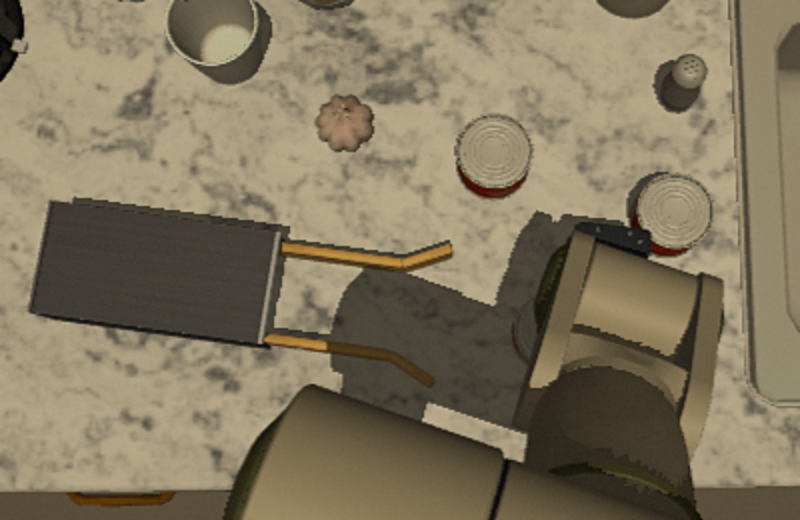

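The picture shows tin_c just ahead of the fingers at about crop (520,330). Tins a and b and the bystanders haven't moved. I'll keep pushing c into the lane.

>>> {"api": "arm_command", "payload": {
  "moves": [
    [0.09,0,0,0,0,0,-0.2],
    [0.18,0.005,0,0,0,0,-0.4],
    [0.27,0.005,0,0,0,0,-0.4],
    [0.36,0.01,0,0,0,0,-0.4],
    [0.45,0.01,0,0,0,0,-0.4],
    [0.54,0.01,0,0,0,0,-0.4],
    [0.63,0.015,0,0,0,0,-0.4],
    [0.72,0.015,0,0,0,0,-0.4],
    [0.81,0.02,0,0,0,0,-0.4],
    [0.9,0.02,0,0,0,0,-0.4]
  ]
}}

```text
time: 3.92
ee_pos: [0.5066, 0.088, 0.0381]
tool_rot: [0.75, 0.661, 0.001, 0.001]
contact_force: [0.5, -1.0, 0.2]
width: 0.0265
finger_force: 0.7
```

>>> {"api": "arm_command", "payload": {
  "moves": [
    [0.05,0,0,0,0,0,-0.4],
    [0.1,0,0,0,0,0,-0.4],
    [0.15,0,0,0,0,0,-0.4],
    [0.2,0,0,0,0,0,-0.4],
    [0.2,0,0,0,0,0,-0.4]
  ]
}}

```text
time: 4.33
ee_pos: [0.51, 0.1181, 0.037]
tool_rot: [0.75, 0.662, 0.0, 0.0]
contact_force: [-0.4, 0.7, -0.4]
width: 0.0263
finger_force: 0.0
```

```bash
python3 - <<'E'
from plan import *
# back out, up, go to tin b far side: push -n with tool x along n (yaw -7.3)
p=np.r_[W(-.025,0),.035]
plan(p,82.7,[(-.07,0,.035,82.7,0,2,0),(-.09,.03,.16,82.7,0,4,0),(-.2,.11,.17,40,0,6,0),(-.253,.183,.14,-7.3,0,7,0),(-.253,.183,.037,-7.3,0,3,2),(-.253,.039,.037,-7.3,0,10,0)])
E
```

```text
-> s-0.07 l0 z0.035 yaw82.7:  [-0.15,0,0,0,0,0,0],[-0.3,0,0,0,0,0,0]  +0 x last
-> s-0.09 l0.03 z0.16 yaw82.7:  [-0.033,0.05,-0.208,0,0,0,0],[-0.067,0.1,-0.417,0,0,0,0],[-0.1,0.15,-0.625,0,0,0,0],[-0.133,0.2,-0.833,0,0,0,0]  +0 x last
-> s-0.2 l0.11 z0.17 yaw40:  [-0.122,0.089,-0.011,0,0,0.04,0],[-0.244,0.178,-0.022,0,0,0.079,0],[-0.367,0.267,-0.033,0,0,0.119,0],[-0.489,0.356,-0.044,0,0,0.158,0],[-0.611,0.444,-0.056,0,0,0.198,0],[-0.733,0.533,-0.067,0,0,0.237,0]  +0 x last
-> s-0.253 l0.183 z0.14 yaw-7.3:  [0.01,0.085,0.029,0,0,0.038,0],[0.02,0.171,0.057,0,0,0.075,0],[0.03,0.256,0.086,0,0,0.113,0],[0.04,0.341,0.114,0,0,0.15,0],[0.05,0.427,0.143,0,0,0.188,0],[0.06,0.512,0.171,0,0,0.225,0],[0.07,0.597,0.2,0,0,0.263,0]  +0 x last
-> s-0.253 l0.183 z0.037 yaw-7.3:  [0,0,0.229,0,0,0,0],[0,0,0.458,0,0,0,0],[0,0,0.687,0,0,0,0]  +2 x last
-> s-0.253 l0.039 z0.037 yaw-7.3:  [-0.096,0,0,0,0,0,0],[-0.192,0,0,0,0,0,0],[-0.288,0,0,0,0,0,0],[-0.384,0,0,0,0,0,0],[-0.48,0,0,0,0,0,0],[-0.576,0,0,0,0,0,0],[-0.672,0,0,0,0,0,0],[-0.768,0,0,0,0,0,0],[-0.864,0,0,0,0,0,0],[-0.96,0,0,0,0,0,0]  +0 x last
```

>>> {"api": "arm_command", "payload": {
  "moves": [
    [-0.15,0,0,0,0,0,-0.4],
    [-0.3,0,0,0,0,0,0],
    [-0.33,0.05,-0.2,0,0,0,0],
    [-0.37,0.1,-0.42,0,0,0,0],
    [-0.4,0.15,-0.625,0,0,0,0],
    [-0.435,0.2,-0.835,0,0,0,0]
  ]
}}

```text
time: 4.83
ee_pos: [0.5313, 0.0482, 0.1634]
tool_rot: [0.75, 0.661, -0.0, -0.0]
contact_force: [1.3, -0.1, 0.7]
width: 0.044
finger_force: 0.0
```

>>> {"api": "arm_command", "payload": {
  "moves": [
    [-0.12,0.09,-0.01,0,0,0.039,0],
    [-0.245,0.18,-0.02,0,0,0.079,0],
    [-0.365,0.265,-0.035,0,0,0.118,0],
    [-0.49,0.355,-0.045,0,0,0.158,0],
    [-0.61,0.445,-0.055,0,0,0.197,0],
    [-0.735,0.535,-0.065,0,0,0.237,0]
  ]
}}

```text
time: 5.33
ee_pos: [0.5976, -0.0719, 0.1716]
tool_rot: [0.94, 0.341, -0.0, -0.0]
contact_force: [0.5, 0.8, 0.2]
width: 0.0442
finger_force: 0.0
```

>>> {"api": "arm_command", "payload": {
  "moves": [
    [0.005,0.085,0.03,0,0,0.038,0],
    [0.01,0.17,0.06,0,0,0.075,0],
    [0.015,0.255,0.09,0,0,0.113,0],
    [0.02,0.34,0.115,0,0,0.15,0],
    [0.025,0.425,0.145,0,0,0.188,0],
    [0.035,0.5,0.17,0,0,0.225,0],
    [0.04,0.575,0.2,0,0,0.263,0],
    [0.04,0.575,0.2,0,0,0.263,0],
    [0.04,0.575,0.2,0,0,0.263,0]
  ]
}}

```text
time: 6.08
ee_pos: [0.6573, -0.1329, 0.1411]
tool_rot: [0.998, -0.061, -0.001, -0.0]
contact_force: [-0.1, 0.2, 0.7]
width: 0.0439
finger_force: 0.0
```

```bash
python3 - <<'E'
from h import *; from plan import L
st=bot.state(); print(st["ee_pos"],L(st["ee_pos"]),st["contact_force"],np.degrees(R.from_quat(st["tool_rot"]).as_euler("xyz")))
f=bot.grab_frame("top"); cv2.imwrite("pics/t4.png",cv2.resize(f["image"][120:380,90:490],None,fx=2,fy=2)[:,:,::-1])
E
```

```text
[ 0.65725668 -0.13292171  0.14105938] (np.float64(-0.25406829328028463), np.float64(0.1771758754156205)) [-0.10891382  0.15156113  0.73237438] [-1.79960695e+02  7.87063617e-02 -6.96121208e+00]
```

View pics/t4.png

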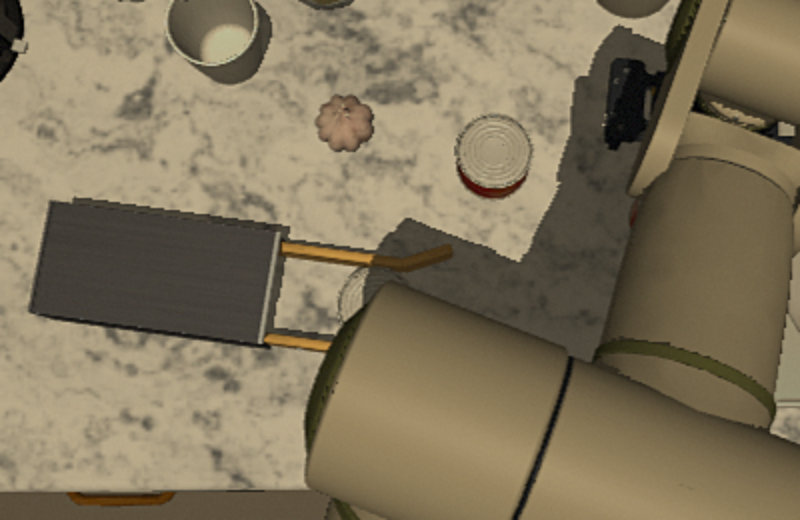

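Tin_c is in the lane at about crop (365,300), and nothing else has moved. Now I'll go down behind tin_b and push it towards the lane axis.

>>> {"api": "arm_command", "payload": {
  "moves": [
    [0,0,0.23,0,0,0,0],
    [0,0,0.46,0,0,0,0],
    [0,0,0.685,0,0,0,0],
    [0,0,0.685,0,0,0,0],
    [0,0,0.685,0,0,0,0]
  ]
}}

```text
time: 6.55
ee_pos: [0.657, -0.1322, 0.0388]
tool_rot: [0.998, -0.061, -0.001, -0.0]
contact_force: [-0.1, -0.4, 0.8]
width: 0.044
finger_force: 0.0
```

>>> {"api": "arm_command", "payload": {
  "moves": [
    [-0.09,0,0,0,0,0,0],
    [-0.185,0,0,0,0,0,0],
    [-0.275,0,0,0,0,0,0],
    [-0.37,0,0,0,0,0,0],
    [-0.46,0,0,0,0,0,0],
    [-0.55,0,0,0,0,0,0],
    [-0.645,0,0,0,0,0,0],
    [-0.735,0,0,0,0,0,0],
    [-0.83,0,0,0,0,0,0],
    [-0.92,0,0,0,0,0,0]
  ]
}}

```text
time: 7.38
ee_pos: [0.5215, -0.116, 0.0421]
tool_rot: [0.998, -0.061, 0.003, 0.001]
contact_force: [1.5, -0.5, -0.1]
width: 0.0437
finger_force: 0.5
```

```bash
python3 - <<'E'
from h import *; from plan import *
st=bot.state(); print(st["ee_pos"],L(st["ee_pos"]))
p=np.r_[W(-.254,.039),.037]
plan(p,-7.1,[(-.254,.07,.05,-7.1,0,2,0),(-.29,.05,.13,-7.1,0,3,0),(-.325,0,.13,37,0,7,0),(-.325,0,.13,82.7,0,7,1),(-.325,0,.037,82.7,0,4,2),(-.19,0,.037,82.7,0,10,0),(-.055,0,.037,82.7,-.4,10,0),(-.02,0,.037,82.7,-.4,6,0)])
E
```

```text
[ 0.52154817 -0.11604937  0.04205964] (np.float64(-0.2545764600891589), np.float64(0.04042348351858712))
-> s-0.254 l0.07 z0.05 yaw-7.1:  [0.103,0,-0.043,0,0,0,0],[0.207,0.001,-0.087,0,0,0,0]  +0 x last
-> s-0.29 l0.05 z0.13 yaw-7.1:  [-0.045,0.08,-0.178,0,0,0,0],[-0.089,0.16,-0.356,0,0,0,0],[-0.134,0.24,-0.533,0,0,0,0]  +0 x last
-> s-0.325 l0 z0.13 yaw37:  [-0.048,0.033,0,0,0,-0.035,0],[-0.095,0.066,0,0,0,-0.07,0],[-0.143,0.1,0,0,0,-0.105,0],[-0.191,0.133,0,0,0,-0.14,0],[-0.239,0.166,0,0,0,-0.175,0],[-0.286,0.199,0,0,0,-0.21,0],[-0.334,0.232,0,0,0,-0.245,0]  +0 x last
-> s-0.325 l0 z0.13 yaw82.7:  [0,0,0,0,0,-0.036,0],[0,0,0,0,0,-0.073,0],[0,0,0,0,0,-0.109,0],[0,0,0,0,0,-0.145,0],[0,0,0,0,0,-0.181,0],[0,0,0,0,0,-0.218,0],[0,0,0,0,0,-0.254,0]  +1 x last
-> s-0.325 l0 z0.037 yaw82.7:  [0,0,0.155,0,0,0,0],[0,0,0.31,0,0,0,0],[0,0,0.465,0,0,0,0],[0,0,0.62,0,0,0,0]  +2 x last
-> s-0.19 l0 z0.037 yaw82.7:  [0.09,0,0,0,0,0,0],[0.18,0,0,0,0,0,0],[0.27,0,0,0,0,0,0],[0.36,0,0,0,0,0,0],[0.45,0,0,0,0,0,0],[0.54,0,0,0,0,0,0],[0.63,0,0,0,0,0,0],[0.72,0,0,0,0,0,0],[0.81,0,0,0,0,0,0],[0.9,0,0,0,0,0,0]  +0 x last
-> s-0.055 l0 z0.037 yaw82.7:  [0.09,0,0,0,0,0,-0.4],[0.18,0,0,0,0,0,-0.4],[0.27,0,0,0,0,0,-0.4],[0.36,0,0,0,0,0,-0.4],[0.45,0,0,0,0,0,-0.4],[0.54,0,0,0,0,0,-0.4],[0.63,0,0,0,0,0,-0.4],[0.72,0,0,0,0,0,-0.4],[0.81,0,0,0,0,0,-0.4],[0.9,0,0,0,0,0,-0.4]  +0 x last
-> s-0.02 l0 z0.037 yaw82.7:  [0.039,0,0,0,0,0,-0.4],[0.078,0,0,0,0,0,-0.4],[0.117,0,0,0,0,0,-0.4],[0.156,0,0,0,0,0,-0.4],[0.194,0,0,0,0,0,-0.4],[0.233,0,0,0,0,0,-0.4]  +0 x last
```

>>> {"api": "arm_command", "payload": {
  "moves": [
    [0.1,0,-0.04,0,0,0,0],
    [0.2,0,-0.085,0,0,0,0],
    [0.16,0.08,-0.265,0,0,0,0],
    [0.115,0.16,-0.44,0,0,0,0],
    [0.075,0.24,-0.62,0,0,0,0]
  ]
}}

```text
time: 7.8
ee_pos: [0.5277, -0.1532, 0.136]
tool_rot: [0.998, -0.061, 0.002, 0.001]
contact_force: [0.0, -0.4, 0.0]
width: 0.0442
finger_force: 0.0
```

>>> {"api": "arm_command", "payload": {
  "moves": [
    [-0.05,0.035,0,0,0,-0.035,0],
    [-0.095,0.065,0,0,0,-0.07,0],
    [-0.145,0.1,0,0,0,-0.105,0],
    [-0.19,0.135,0,0,0,-0.14,0],
    [-0.24,0.165,0,0,0,-0.175,0],
    [-0.285,0.2,0,0,0,-0.21,0],
    [-0.335,0.23,0,0,0,-0.245,0]
  ]
}}

```text
time: 8.38
ee_pos: [0.4737, -0.1814, 0.1351]
tool_rot: [0.947, 0.32, 0.002, 0.002]
contact_force: [0.4, -0.4, -0.8]
width: 0.0442
finger_force: 0.0
```

>>> {"api": "arm_command", "payload": {
  "moves": [
    [0,0,0,0,0,-0.036,0],
    [0,0,0,0,0,-0.073,0],
    [0,0,0,0,0,-0.109,0],
    [0,0,0,0,0,-0.145,0],
    [0,0,0,0,0,-0.181,0],
    [0,0,0,0,0,-0.218,0],
    [0,0,0,0,0,-0.253,0],
    [0,0,0,0,0,-0.253,0],
    [0,0,0,0,0,-0.253,0]
  ]
}}

```text
time: 9.13
ee_pos: [0.4738, -0.181, 0.1341]
tool_rot: [0.753, 0.659, 0.001, 0.002]
contact_force: [0.2, 0.6, 0.2]
width: 0.044
finger_force: 0.0
```

```bash
python3 - <<'E'
from h import *; from plan import L
st=bot.state(); print(st["ee_pos"],L(st["ee_pos"]),np.degrees(R.from_quat(st["tool_rot"]).as_euler("xyz"))[2])
f=bot.grab_frame("wrist"); t=bot.grab_frame("scene")
a=cv2.resize(f["image"],(400,300)); b=t["image"][130:330,250:460]; b=cv2.resize(b,(315,300))
cv2.imwrite("pics/w5.png",np.hstack([a,b])[:,:,::-1])
E
```

```text
[ 0.47378892 -0.18102576  0.13414148] (np.float64(-0.32509468708896155), np.float64(0.0013075428924936763)) 82.3798460518953
```

View pics/w5.png

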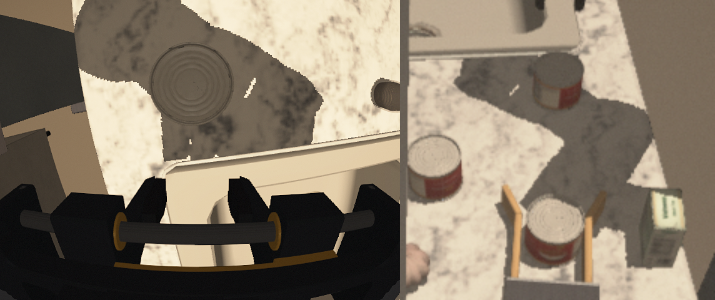

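Tin_b is centred between the fingers (wrist view, tin at (192,85)), and tin_c stands in the lane between the rails. I'll go down behind b and push it in.

>>> {"api": "arm_command", "payload": {
  "moves": [
    [0.085,0,0,0,0,0,0],
    [0.085,0,0.155,0,0,0,0],
    [0.085,0,0.31,0,0,0,0],
    [0.085,0,0.465,0,0,0,0],
    [0.085,0,0.62,0,0,0,0],
    [0.085,0,0.62,0,0,0,0],
    [0.085,0,0.62,0,0,0,0]
  ]
}}

```text
time: 9.82
ee_pos: [0.4748, -0.1674, 0.0389]
tool_rot: [0.752, 0.659, -0.0, -0.001]
contact_force: [0.4, -0.2, -0.1]
width: 0.0444
finger_force: 0.0
```

>>> {"api": "arm_command", "payload": {
  "moves": [
    [0.09,0,0,0,0,0,0],
    [0.18,0,0,0,0,0,0],
    [0.27,0,0,0,0,0,0],
    [0.36,0,0,0,0,0,0],
    [0.45,0,0,0,0,0,0],
    [0.54,0,0,0,0,0,0],
    [0.63,0,0,0,0,0,0],
    [0.72,0,0,0,0,0,0],
    [0.81,0,0,0,0,0,0],
    [0.9,0,0,0,0,0,0]
  ]
}}

```text
time: 10.65
ee_pos: [0.4933, -0.0336, 0.0409]
tool_rot: [0.752, 0.659, 0.001, 0.001]
contact_force: [0.4, -0.9, -0.4]
width: 0.0442
finger_force: 0.5
```

>>> {"api": "arm_command", "payload": {
  "moves": [
    [0.09,0,0,0,0,0,-0.2],
    [0.18,0,0,0,0,0,-0.4],
    [0.27,0,0,0,0,0,-0.4],
    [0.36,0,0,0,0,0,-0.4],
    [0.45,0,0,0,0,0,-0.4],
    [0.54,0,0,0,0,0,-0.4],
    [0.63,0,0,0,0,0,-0.4],
    [0.72,0,0,0,0,0,-0.4],
    [0.81,0,0,0,0,0,-0.4],
    [0.9,0,0,0,0,0,-0.4]
  ]
}}

```text
time: 11.48
ee_pos: [0.5108, 0.1002, 0.041]
tool_rot: [0.752, 0.659, 0.001, 0.001]
contact_force: [0.1, -2.2, -0.9]
width: 0.0263
finger_force: 1.4
```

```bash
python3 - <<'E'
from h import *; from plan import *
st=bot.state(); print(st["ee_pos"],L(st["ee_pos"]),st["contact_force"])
E
```

```text
[0.51082413 0.10023055 0.04095797] (np.float64(-0.04141225574319279), np.float64(0.002304844791730882)) [ 0.11087596 -2.1879938  -0.90361073]
```

>>> {"api": "arm_command", "payload": {
  "moves": [
    [0.05,0,0,0,0,0,-0.4],
    [0.1,0,0,0,0,0,-0.4],
    [0.1,0,0,0,0,0,-0.4],
    [-0.1,0,0,0,0,0,-0.4],
    [-0.35,0,0,0,0,0,-0.4],
    [-0.38,0,-0.25,0,0,0,0],
    [-0.38,0,-0.5,0,0,0,0],
    [-0.38,0,-0.8,0,0,0,0],
    [-0.38,0,-0.8,0,0,0,0]
  ]
}}

```text
time: 12.23
ee_pos: [0.5049, 0.0423, 0.1658]
tool_rot: [0.752, 0.659, 0.004, 0.004]
contact_force: [1.1, -0.5, 1.1]
width: 0.0439
finger_force: 0.0
```

```bash
python3 - <<'E'
from h import *; from plan import *
st=bot.state(); p=st["ee_pos"]; print(p,L(p))
yaw=np.degrees(R.from_quat(st["tool_rot"]).as_euler("xyz"))[2]
g=L((.718,.0637)); e=np.array([.665,.049])-.1754*np.array([.9636,.267])+.039*np.array([.9636,.267]); mid=L((p[:2]+[.718,.0637])/2+[0,-.02]); m2=L((np.array([.718,.0637])+e)/2)
plan(p,yaw,[(*mid,.17,50,0,6,0),(*g,.14,15.5,0,6,2),(*g,.037,15.5,0,4,2),(*m2,.037,15.5,0,8,0),(*L(e),.037,15.5,0,8,0)])
f=bot.grab_frame("top"); cv2.imwrite("pics/t6.png",cv2.resize(f["image"][120:380,90:490],None,fx=2,fy=2)[:,:,::-1])
E
```

```text
[0.50487564 0.042343   0.16578805] (np.float64(-0.09958644072188494), np.float64(0.0037600313957403425))
-> s-0.09529210121342685 l0.11064289696336173 z0.17 yaw50:  [0.005,0.119,-0.005,0,0,0.03,0],[0.011,0.237,-0.009,0,0,0.06,0],[0.016,0.356,-0.014,0,0,0.09,0],[0.021,0.475,-0.019,0,0,0.12,0],[0.026,0.594,-0.023,0,0,0.15,0],[0.032,0.712,-0.028,0,0,0.18,0]  +0 x last
-> s-0.051321984001367546 l0.2124431781869292 z0.14 yaw15.5:  [0.102,0.069,0.033,0,0,0.032,0],[0.204,0.138,0.067,0,0,0.064,0],[0.307,0.206,0.1,0,0,0.096,0],[0.409,0.275,0.133,0,0,0.128,0],[0.511,0.344,0.167,0,0,0.16,0],[0.613,0.413,0.2,0,0,0.192,0]  +2 x last
-> s-0.051321984001367546 l0.2124431781869292 z0.037 yaw15.5:  [0,0,0.172,0,0,0,0],[0,0,0.343,0,0,0,0],[0,0,0.515,0,0,0,0],[0,0,0.687,0,0,0,0]  +2 x last
-> s-0.08839179390229036 l0.1242208277465797 z0.037 yaw15.5:  [-0.08,0,0,0,0,0,0],[-0.159,0,0,0,0,0,0],[-0.239,0,0,0,0,0,0],[-0.319,0,0,0,0,0,0],[-0.399,0,0,0,0,0,0],[-0.478,0,0,0,0,0,0],[-0.558,0,0,0,0,0,0],[-0.638,0,0,0,0,0,0]  +0 x last
-> s-0.12546160380321317 l0.0359984773062301 z0.037 yaw15.5:  [-0.08,0,0,0,0,0,0],[-0.159,0,0,0,0,0,0],[-0.239,0,0,0,0,0,0],[-0.319,0,0,0,0,0,0],[-0.399,0,0,0,0,0,0],[-0.478,0,0,0,0,0,0],[-0.558,0,0,0,0,0,0],[-0.638,0,0,0,0,0,0]  +0 x last
```

View pics/t6.png

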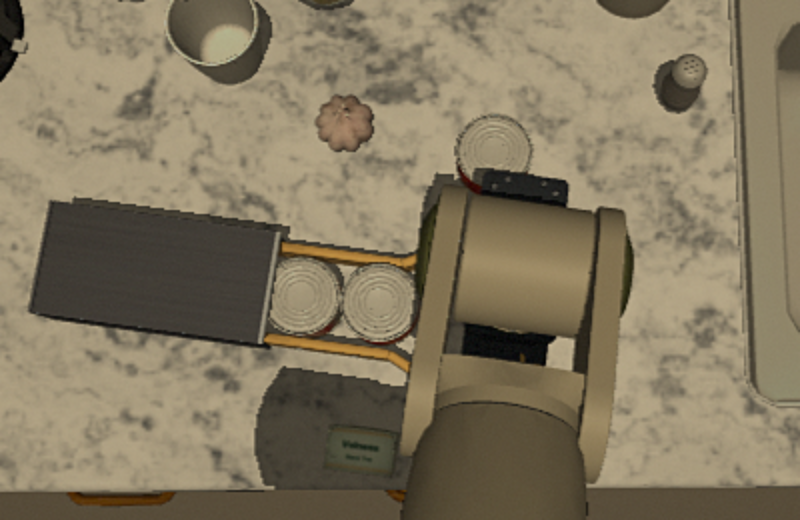

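Tins c and b stand in the lane at crop (305,295) and (380,302). Now tin_a.

>>> {"api": "arm_command", "payload": {
  "moves": [
    [0.005,0.12,-0.005,0,0,0.03,0],
    [0.01,0.235,-0.01,0,0,0.06,0],
    [0.015,0.355,-0.015,0,0,0.09,0],
    [0.02,0.475,-0.02,0,0,0.12,0],
    [0.025,0.595,-0.025,0,0,0.15,0],
    [0.03,0.71,-0.03,0,0,0.18,0]
  ]
}}

```text
time: 12.78
ee_pos: [0.6091, 0.0335, 0.1621]
tool_rot: [0.907, 0.421, -0.001, -0.001]
contact_force: [0.0, -0.1, 0.7]
width: 0.044
finger_force: 0.0
```

>>> {"api": "arm_command", "payload": {
  "moves": [
    [0.1,0.07,0.035,0,0,0.032,0],
    [0.205,0.14,0.065,0,0,0.064,0],
    [0.305,0.205,0.1,0,0,0.096,0],
    [0.41,0.275,0.135,0,0,0.128,0],
    [0.51,0.345,0.165,0,0,0.16,0],
    [0.615,0.415,0.2,0,0,0.192,0],
    [0.615,0.415,0.2,0,0,0.192,0],
    [0.615,0.415,0.2,0,0,0.192,0]
  ]
}}

```text
time: 13.45
ee_pos: [0.7152, 0.0645, 0.1313]
tool_rot: [0.991, 0.137, -0.002, -0.0]
contact_force: [-0.5, -0.2, 0.5]
width: 0.0442
finger_force: 0.0
```

```bash
python3 - <<'E'
from h import *; from plan import *
st=bot.state(); p=st["ee_pos"]; print(p,L(p),np.degrees(R.from_quat(st["tool_rot"]).as_euler("xyz"))[2])
E
```

```text
[0.71523813 0.06453036 0.13134594] (np.float64(-0.05084928754358059), np.float64(0.20959818795549282)) 15.694388203628666
```

>>> {"api": "arm_command", "payload": {
  "moves": [
    [0.02,0,0.16,0,0,0,0],
    [0.02,0,0.32,0,0,0,0],
    [0.02,0,0.47,0,0,0,0],
    [0.02,0,0.63,0,0,0,0],
    [0.02,0,0.63,0,0,0,0],
    [0.02,0,0.63,0,0,0,0]
  ]
}}

```text
time: 13.95
ee_pos: [0.7176, 0.065, 0.0386]
tool_rot: [0.991, 0.136, -0.001, -0.0]
contact_force: [-0.6, 0.1, 1.0]
width: 0.0444
finger_force: 0.0
```

>>> {"api": "arm_command", "payload": {
  "moves": [
    [-0.08,0,0,0,0,0,0],
    [-0.16,0,0,0,0,0,0],
    [-0.24,0,0,0,0,0,0],
    [-0.32,0,0,0,0,0,0],
    [-0.4,0,0,0,0,0,0],
    [-0.48,0,0,0,0,0,0],
    [-0.56,0,0,0,0,0,0],
    [-0.64,0,0,0,0,0,0]
  ]
}}

```text
time: 14.62
ee_pos: [0.6264, 0.0392, 0.0415]
tool_rot: [0.991, 0.136, 0.002, 0.0]
contact_force: [1.6, 1.1, -1.5]
width: 0.0443
finger_force: 0.5
```

>>> {"api": "arm_command", "payload": {
  "moves": [
    [-0.08,0,0,0,0,0,0],
    [-0.16,0,0,0,0,0,0],
    [-0.24,0,0,0,0,0,0],
    [-0.32,0,0,0,0,0,0],
    [-0.4,0,0,0,0,0,0],
    [-0.48,0,0,0,0,0,0],
    [-0.56,0,0,0,0,0,0],
    [-0.63,0,0,0,0,0,0]
  ]
}}

```text
time: 15.28
ee_pos: [0.5354, 0.0138, 0.0412]
tool_rot: [0.991, 0.136, 0.002, 0.001]
contact_force: [2.3, 0.4, -1.0]
width: 0.044
finger_force: 0.6
```

```bash
python3 - <<'E'
from h import *; from plan import *
st=bot.state(); p=st["ee_pos"]; yaw=np.degrees(R.from_quat(st["tool_rot"]).as_euler("xyz"))[2]; print(p,L(p),yaw)
t=p[:2]-.039*np.array([np.cos(np.radians(yaw)),np.sin(np.radians(yaw))]); s,l=L(t); print("tin a est",s,l)
plan(p,yaw,[(L(p)[0]+.01,l+.07,.05,yaw,0,2,0),(s-.03,l+.06,.14,yaw,0,3,0),(s-.07,l,.14,yaw+40,0,6,0),(s-.07,l,.13,82.7,0,4,2),(s-.058,l,.037,82.7,0,4,2)])
E
```

```text
[0.53541454 0.01380434 0.04124437] (np.float64(-0.12401336103918226), np.float64(0.03767765025571932)) 15.612439383981327
tin a est -0.1391969946164963 0.0017547150834667192
-> s-0.11401336103918226 l0.07175471508346673 z0.05 yaw15.612439383981327:  [0.118,0.014,-0.029,0,0,0,0],[0.235,0.027,-0.058,0,0,0,0]  +0 x last
-> s-0.1691969946164963 l0.061754715083466714 z0.14 yaw15.612439383981327:  [-0.068,0.104,-0.2,0,0,0,0],[-0.136,0.209,-0.4,0,0,0,0],[-0.205,0.313,-0.6,0,0,0,0]  +0 x last
-> s-0.2091969946164963 l0.0017547150834667192 z0.14 yaw55.612439383981325:  [-0.079,0.015,0,0,0,-0.037,0],[-0.157,0.03,0,0,0,-0.074,0],[-0.236,0.045,0,0,0,-0.111,0],[-0.315,0.06,0,0,0,-0.148,0],[-0.394,0.075,0,0,0,-0.185,0],[-0.472,0.09,0,0,0,-0.222,0]  +0 x last
-> s-0.2091969946164963 l0.0017547150834667192 z0.13 yaw82.7:  [0,0,0.017,0,0,-0.038,0],[0,0,0.033,0,0,-0.075,0],[0,0,0.05,0,0,-0.113,0],[0,0,0.067,0,0,-0.15,0]  +2 x last
-> s-0.19719699461649629 l0.0017547150834667192 z0.037 yaw82.7:  [0.02,0,0.155,0,0,0,0],[0.04,0,0.31,0,0,0,0],[0.06,0,0.465,0,0,0,0],[0.08,0,0.62,0,0,0,0]  +2 x last
```

>>> {"api": "arm_command", "payload": {
  "moves": [
    [0.12,0.01,-0.03,0,0,0,0],
    [0.235,0.025,-0.06,0,0,0,0],
    [0.17,0.13,-0.26,0,0,0,0],
    [0.1,0.235,-0.46,0,0,0,0],
    [0.03,0.34,-0.66,0,0,0,0]
  ]
}}

```text
time: 15.7
ee_pos: [0.553, -0.0343, 0.1411]
tool_rot: [0.991, 0.136, 0.001, 0.001]
contact_force: [0.0, -0.8, -0.1]
width: 0.0441
finger_force: 0.0
```

>>> {"api": "arm_command", "payload": {
  "moves": [
    [-0.08,0.015,0,0,0,-0.037,0],
    [-0.155,0.03,0,0,0,-0.074,0],
    [-0.235,0.045,0,0,0,-0.111,0],
    [-0.315,0.06,0,0,0,-0.148,0],
    [-0.395,0.075,0,0,0,-0.185,0],
    [-0.47,0.09,0,0,0,-0.222,0]
  ]
}}

```text
time: 16.2
ee_pos: [0.4885, -0.0661, 0.1401]
tool_rot: [0.883, 0.469, 0.001, 0.001]
contact_force: [0.4, 0.2, -0.8]
width: 0.0439
finger_force: 0.0
```

>>> {"api": "arm_command", "payload": {
  "moves": [
    [0,0,0.02,0,0,-0.037,0],
    [0,0,0.03,0,0,-0.075,0],
    [0,0,0.05,0,0,-0.112,0],
    [0,0,0.065,0,0,-0.15,0],
    [0,0,0.065,0,0,-0.15,0],
    [0,0,0.065,0,0,-0.15,0]
  ]
}}

```text
time: 16.7
ee_pos: [0.489, -0.0658, 0.1297]
tool_rot: [0.753, 0.658, 0.001, 0.001]
contact_force: [0.6, 1.0, 0.9]
width: 0.0439
finger_force: 0.0
```

```bash
python3 - <<'E'
from h import *; from plan import L
st=bot.state(); print(st["ee_pos"],L(st["ee_pos"]),np.degrees(R.from_quat(st["tool_rot"]).as_euler("xyz"))[2])
f=bot.grab_frame("wrist"); t=bot.grab_frame("scene")
a=cv2.resize(f["image"],(400,300)); b=t["image"][130:330,250:460]; b=cv2.resize(b,(315,300))
cv2.imwrite("pics/w7.png",np.hstack([a,b])[:,:,::-1])
E
```

```text
[ 0.48904907 -0.06578641  0.12974063] (np.float64(-0.2088503949606009), np.float64(0.0018011679742791762)) 82.34627400497112
```

View pics/w7.png

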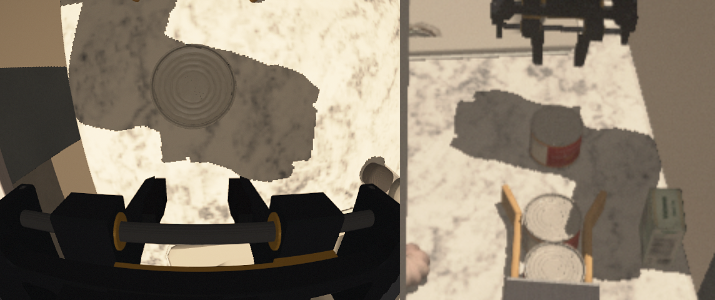

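Tin_a is centred ahead of the fingers (wrist view (193,87)), and b and c stand in the lane. I'll go down and push.

>>> {"api": "arm_command", "payload": {
  "moves": [
    [0.08,0,0,0,0,0,0],
    [0.08,0,0.155,0,0,0,0],
    [0.08,0,0.31,0,0,0,0],
    [0.08,0,0.465,0,0,0,0],
    [0.08,0,0.61,0,0,0,0],
    [0.08,0,0.61,0,0,0,0]
  ]
}}

```text
time: 17.3
ee_pos: [0.4889, -0.0525, 0.034]
tool_rot: [0.752, 0.659, -0.001, -0.003]
contact_force: [-0.8, 0.7, -0.6]
width: 0.0439
finger_force: 0.0
```

>>> {"api": "arm_command", "payload": {
  "moves": [
    [0.08,0,0,0,0,0,0],
    [0.16,0,0,0,0,0,0],
    [0.235,0,0,0,0,0,0],
    [0.31,0,0,0,0,0,0],
    [0.39,0,0,0,0,0,-0.2],
    [0.47,0,0,0,0,0,-0.4],
    [0.545,0,0,0,0,0,-0.4],
    [0.625,0,0,0,0,0,-0.4],
    [0.7,0,0,0,0,0,-0.4],
    [0.78,0,0,0,0,0,-0.4]
  ]
}}

```text
time: 18.13
ee_pos: [0.5059, 0.063, 0.037]
tool_rot: [0.752, 0.66, -0.0, 0.0]
contact_force: [-1.4, -5.7, 2.4]
width: 0.0263
finger_force: 3.5
```

>>> {"api": "arm_command", "payload": {
  "moves": [
    [0.05,0,0,0,0,0,-0.4],
    [0.1,0,0,0,0,0,-0.4],
    [0.15,0,0,0,0,0,-0.4],
    [0.2,0,0,0,0,0,-0.4],
    [0.25,0,0,0,0,0,-0.4],
    [0.3,0,0,0,0,0,-0.4],
    [0.35,0,0,0,0,0,-0.4],
    [0.4,0,0,0,0,0,-0.4],
    [0.45,0,0,0,0,0,-0.4],
    [0.48,0,0,0,0,0,-0.4]
  ]
}}

```text
time: 18.97
ee_pos: [0.5149, 0.1341, 0.0368]
tool_rot: [0.752, 0.66, -0.0, 0.0]
contact_force: [-1.3, -7.0, 4.3]
width: 0.0266
finger_force: 3.9
```

```bash
cat > q.py <<'E'
from h import *; from plan import *
st=bot.state(); print(L(st["ee_pos"]),"F along",st["contact_force"][:2]@u, st["ee_pos"][2], st["time"])
E
python3 q.py
```

```text
(np.float64(-0.007296753974795505), np.float64(0.0019985727473408417)) F along -7.128379076201908 0.03684865706661233 18.9667
```

Force while sliding is about 7 N, and the front of the file is estimated at 0.224. I'll advance to just before the stop's nearest possible position, then feel in 2 mm steps.

>>> {"api": "arm_command", "payload": {
  "moves": [
    [0.015,0,0,0,0,0,-0.4],
    [0.03,0,0,0,0,0,-0.4],
    [0.045,0,0,0,0,0,-0.4],
    [0.06,0,0,0,0,0,-0.4],
    [0.075,0,0,0,0,0,-0.4],
    [0.085,0,0,0,0,0,-0.4],
    [0.085,0,0,0,0,0,-0.4]
  ]
}}

```text
time: 19.55
ee_pos: [0.5164, 0.1464, 0.0368]
tool_rot: [0.752, 0.66, -0.001, 0.0]
contact_force: [-1.4, -4.2, 2.7]
width: 0.0265
finger_force: 2.9
```

```bash
python3 q.py
```

```text
(np.float64(0.005100169753764852), np.float64(0.0019999498820589302)) F along -4.357288778711424 0.036835908060920027 19.55
```

>>> {"api": "arm_command", "payload": {
  "moves": [
    [0.007,0,0,0,0,0,-0.4],
    [0.014,0,0,0,0,0,-0.4]
  ]
}}

```text
time: 19.72
ee_pos: [0.5167, 0.1482, 0.0368]
tool_rot: [0.752, 0.659, -0.001, 0.0]
contact_force: [-2.1, -6.7, 4.4]
width: 0.0264
finger_force: 3.9
```

```bash
python3 q.py
```

```text
(np.float64(0.006880096143098051), np.float64(0.0020075334544058326)) F along -6.9314800919379795 0.036832950436271904 19.7167
```

>>> {"api": "arm_command", "payload": {
  "moves": [
    [0.007,0,0,0,0,0,-0.4],
    [0.014,0,0,0,0,0,-0.4]
  ]
}}

```text
time: 19.88
ee_pos: [0.5169, 0.1503, 0.0368]
tool_rot: [0.752, 0.659, -0.001, 0.0]
contact_force: [-1.0, -7.4, 4.9]
width: 0.0263
finger_force: 3.9
```

>>> {"api": "arm_command", "payload": {
  "moves": [
    [0.007,0,0,0,0,0,-0.4],
    [0.014,0,0,0,0,0,-0.4]
  ]
}}

```text
time: 20.05
ee_pos: [0.5172, 0.1523, 0.0368]
tool_rot: [0.752, 0.659, -0.001, 0.0]
contact_force: [-1.0, -7.2, 4.8]
width: 0.0265
finger_force: 3.9
```

>>> {"api": "arm_command", "payload": {
  "moves": [
    [0.007,0,0,0,0,0,-0.4],
    [0.014,0,0,0,0,0,-0.4]
  ]
}}

```text
time: 20.22
ee_pos: [0.5175, 0.1544, 0.0369]
tool_rot: [0.752, 0.659, -0.001, 0.0]
contact_force: [-0.9, -6.4, 5.0]
width: 0.0261
finger_force: 3.9
```

>>> {"api": "arm_command", "payload": {
  "moves": [
    [0.006,0,0,0,0,0,-0.4],
    [0.012,0,0,0,0,0,-0.4],
    [0.018,0,0,0,0,0,-0.4]
  ]
}}

```text
time: 20.47
ee_pos: [0.5178, 0.1571, 0.0369]
tool_rot: [0.752, 0.659, -0.001, 0.0]
contact_force: [-1.6, -7.8, 4.9]
width: 0.0262
finger_force: 3.9
```

>>> {"api": "arm_command", "payload": {
  "moves": [
    [0.006,0,0,0,0,0,-0.4],
    [0.012,0,0,0,0,0,-0.4],
    [0.018,0,0,0,0,0,-0.4]
  ]
}}

```text
time: 20.72
ee_pos: [0.5181, 0.1597, 0.0368]
tool_rot: [0.752, 0.659, -0.001, 0.0]
contact_force: [-2.0, -6.2, 3.8]
width: 0.0266
finger_force: 3.9
```

>>> {"api": "arm_command", "payload": {
  "moves": [
    [0.006,0,0,0,0,0,-0.4],
    [0.012,0,0,0,0,0,-0.4],
    [0.018,0,0,0,0,0,-0.4]
  ]
}}

```text
time: 20.97
ee_pos: [0.5185, 0.1624, 0.0368]
tool_rot: [0.752, 0.659, -0.001, 0.0]
contact_force: [-2.0, -7.4, 4.7]
width: 0.027
finger_force: 4.0
```

>>> {"api": "arm_command", "payload": {
  "moves": [
    [0.006,0,0,0,0,0,-0.4],
    [0.012,0,0,0,0,0,-0.4],
    [0.018,0,0,0,0,0,-0.4]
  ]
}}

```text
time: 21.22
ee_pos: [0.5188, 0.1651, 0.0368]
tool_rot: [0.752, 0.659, -0.001, 0.0]
contact_force: [-1.6, -8.2, 4.3]
width: 0.0264
finger_force: 4.0
```

>>> {"api": "arm_command", "payload": {
  "moves": [
    [0.006,0,0,0,0,0,-0.4],
    [0.012,0,0,0,0,0,-0.4],
    [0.018,0,0,0,0,0,-0.4]
  ]
}}

```text
time: 21.47
ee_pos: [0.5192, 0.1678, 0.0368]
tool_rot: [0.752, 0.659, -0.001, 0.0]
contact_force: [-2.2, -6.8, 3.9]
width: 0.0268
finger_force: 4.0
```

>>> {"api": "arm_command", "payload": {
  "moves": [
    [0.006,0,0,0,0,0,-0.4],
    [0.012,0,0,0,0,0,-0.4],
    [0.018,0,0,0,0,0,-0.4]
  ]
}}

```text
time: 21.72
ee_pos: [0.5195, 0.1704, 0.0368]
tool_rot: [0.752, 0.659, -0.001, 0.0]
contact_force: [-0.8, -6.8, 3.7]
width: 0.0263
finger_force: 4.0
```

>>> {"api": "arm_command", "payload": {
  "moves": [
    [0.006,0,0,0,0,0,-0.4],
    [0.012,0,0,0,0,0,-0.4],
    [0.018,0,0,0,0,0,-0.4]
  ]
}}

```text
time: 21.97
ee_pos: [0.5198, 0.1731, 0.0368]
tool_rot: [0.752, 0.659, -0.001, 0.0]
contact_force: [-1.8, -5.9, 4.6]
width: 0.0262
finger_force: 4.0
```

>>> {"api": "arm_command", "payload": {
  "moves": [
    [0.006,0,0,0,0,0,-0.4],
    [0.012,0,0,0,0,0,-0.4],
    [0.018,0,0,0,0,0,-0.4]
  ]
}}

```text
time: 22.22
ee_pos: [0.5202, 0.1758, 0.0368]
tool_rot: [0.752, 0.659, -0.001, 0.0]
contact_force: [-2.1, -7.4, 4.6]
width: 0.0264
finger_force: 4.0
```

>>> {"api": "arm_command", "payload": {
  "moves": [
    [0.006,0,0,0,0,0,-0.4],
    [0.012,0,0,0,0,0,-0.4],
    [0.018,0,0,0,0,0,-0.4]
  ]
}}

```text
time: 22.47
ee_pos: [0.5205, 0.1784, 0.0368]
tool_rot: [0.752, 0.659, -0.001, 0.0]
contact_force: [-1.8, -8.0, 4.7]
width: 0.0262
finger_force: 4.0
```

>>> {"api": "arm_command", "payload": {
  "moves": [
    [0.006,0,0,0,0,0,-0.4],
    [0.012,0,0,0,0,0,-0.4],
    [0.018,0,0,0,0,0,-0.4]
  ]
}}

```text
time: 22.72
ee_pos: [0.5209, 0.1811, 0.0368]
tool_rot: [0.752, 0.659, -0.001, 0.0]
contact_force: [-1.7, -7.2, 5.2]
width: 0.0264
finger_force: 4.0
```

>>> {"api": "arm_command", "payload": {
  "moves": [
    [0.006,0,0,0,0,0,-0.4],
    [0.012,0,0,0,0,0,-0.4],
    [0.018,0,0,0,0,0,-0.4]
  ]
}}

```text
time: 22.97
ee_pos: [0.5212, 0.1838, 0.0369]
tool_rot: [0.752, 0.659, -0.001, 0.0]
contact_force: [-2.5, -7.0, 4.5]
width: 0.0267
finger_force: 4.0
```

>>> {"api": "arm_command", "payload": {
  "moves": [
    [0.006,0,0,0,0,0,-0.4],
    [0.012,0,0,0,0,0,-0.4],
    [0.018,0,0,0,0,0,-0.4]
  ]
}}

```text
time: 23.22
ee_pos: [0.5216, 0.1865, 0.0368]
tool_rot: [0.752, 0.659, -0.001, 0.0]
contact_force: [-2.9, -7.6, 4.2]
width: 0.0266
finger_force: 4.1
```

>>> {"api": "arm_command", "payload": {
  "moves": [
    [0.006,0,0,0,0,0,-0.4],
    [0.012,0,0,0,0,0,-0.4],
    [0.018,0,0,0,0,0,-0.4]
  ]
}}

```text
time: 23.47
ee_pos: [0.5219, 0.1891, 0.0368]
tool_rot: [0.752, 0.659, -0.001, 0.0]
contact_force: [-1.7, -6.9, 4.6]
width: 0.0265
finger_force: 4.1
```

>>> {"api": "arm_command", "payload": {
  "moves": [
    [0.006,0,0,0,0,0,-0.4],
    [0.012,0,0,0,0,0,-0.4],
    [0.018,0,0,0,0,0,-0.4]
  ]
}}

```text
time: 23.72
ee_pos: [0.5223, 0.1918, 0.0368]
tool_rot: [0.752, 0.659, -0.001, 0.0]
contact_force: [-0.6, -6.8, 5.2]
width: 0.0263
finger_force: 4.1
```

>>> {"api": "arm_command", "payload": {
  "moves": [
    [0.006,0,0,0,0,0,-0.4],
    [0.012,0,0,0,0,0,-0.4],
    [0.018,0,0,0,0,0,-0.4]
  ]
}}

```text
time: 23.97
ee_pos: [0.5226, 0.1945, 0.0368]
tool_rot: [0.752, 0.659, -0.001, 0.0]
contact_force: [-1.8, -8.2, 4.2]
width: 0.0263
finger_force: 4.1
```

>>> {"api": "arm_command", "payload": {
  "moves": [
    [0.006,0,0,0,0,0,-0.4],
    [0.012,0,0,0,0,0,-0.4],
    [0.018,0,0,0,0,0,-0.4]
  ]
}}

```text
time: 24.22
ee_pos: [0.5229, 0.1971, 0.0368]
tool_rot: [0.752, 0.659, -0.001, 0.0]
contact_force: [-1.3, -6.9, 5.3]
width: 0.0263
finger_force: 4.1
```

>>> {"api": "arm_command", "payload": {
  "moves": [
    [0.006,0,0,0,0,0,-0.4],
    [0.012,0,0,0,0,0,-0.4],
    [0.018,0,0,0,0,0,-0.4]
  ]
}}

```text
time: 24.47
ee_pos: [0.5233, 0.1998, 0.0368]
tool_rot: [0.752, 0.659, -0.001, 0.0]
contact_force: [-2.4, -7.1, 4.0]
width: 0.0264
finger_force: 4.1
```

>>> {"api": "arm_command", "payload": {
  "moves": [
    [0.006,0,0,0,0,0,-0.4],
    [0.012,0,0,0,0,0,-0.4],
    [0.018,0,0,0,0,0,-0.4]
  ]
}}

```text
time: 24.72
ee_pos: [0.5236, 0.2025, 0.0368]
tool_rot: [0.752, 0.659, -0.001, 0.0]
contact_force: [-1.8, -7.1, 5.4]
width: 0.0263
finger_force: 4.1
```

>>> {"api": "arm_command", "payload": {
  "moves": [
    [0.006,0,0,0,0,0,-0.4],
    [0.012,0,0,0,0,0,-0.4],
    [0.018,0,0,0,0,0,-0.4]
  ]
}}

```text
time: 24.97
ee_pos: [0.524, 0.2052, 0.0368]
tool_rot: [0.752, 0.659, -0.001, 0.0]
contact_force: [-1.7, -6.3, 3.5]
width: 0.0267
finger_force: 4.1
```

>>> {"api": "arm_command", "payload": {
  "moves": [
    [0.006,0,0,0,0,0,-0.4],
    [0.012,0,0,0,0,0,-0.4],
    [0.018,0,0,0,0,0,-0.4]
  ]
}}

```text
time: 25.22
ee_pos: [0.5243, 0.2078, 0.0368]
tool_rot: [0.752, 0.659, -0.001, 0.0]
contact_force: [-1.9, -7.3, 5.1]
width: 0.0264
finger_force: 4.1
```

>>> {"api": "arm_command", "payload": {
  "moves": [
    [0.006,0,0,0,0,0,-0.4],
    [0.012,0,0,0,0,0,-0.4],
    [0.018,0,0,0,0,0,-0.4]
  ]
}}

```text
time: 25.47
ee_pos: [0.5247, 0.2105, 0.0368]
tool_rot: [0.752, 0.659, -0.001, 0.0]
contact_force: [-2.5, -7.1, 3.2]
width: 0.0264
finger_force: 4.1
```

>>> {"api": "arm_command", "payload": {
  "moves": [
    [0.006,0,0,0,0,0,-0.4],
    [0.012,0,0,0,0,0,-0.4],
    [0.018,0,0,0,0,0,-0.4]
  ]
}}

```text
time: 25.72
ee_pos: [0.525, 0.2132, 0.0368]
tool_rot: [0.752, 0.659, -0.001, 0.0]
contact_force: [-1.8, -7.3, 5.3]
width: 0.0265
finger_force: 4.2
```

>>> {"api": "arm_command", "payload": {
  "moves": [
    [0.006,0,0,0,0,0,-0.4],
    [0.012,0,0,0,0,0,-0.4],
    [0.018,0,0,0,0,0,-0.4]
  ]
}}

```text
time: 25.97
ee_pos: [0.5253, 0.2157, 0.0368]
tool_rot: [0.752, 0.659, -0.001, 0.0]
contact_force: [-2.3, -12.6, 6.0]
width: 0.0264
finger_force: 6.7
```

Contact: the force jumped from 7 N to 12.8 N, so about 6 N is on the stop, well under its 16 N. Now I'll back straight out and up.

>>> {"api": "arm_command", "payload": {
  "moves": [
    [-0.02,0,0,0,0,0,-0.4],
    [-0.1,0,0,0,0,0,-0.4],
    [-0.3,0,0,0,0,0,-0.4],
    [-0.5,0,0,0,0,0,-0.4],
    [-0.6,0,-0.2,0,0,0,-0.4],
    [-0.8,0,-0.45,0,0,0,-0.4],
    [-1,0,-0.7,0,0,0,-0.4],
    [-1,0,-0.95,0,0,0,-0.4]
  ]
}}

```text
time: 26.63
ee_pos: [0.505, 0.0657, 0.173]
tool_rot: [0.753, 0.658, -0.001, -0.001]
contact_force: [-0.1, 0.2, -0.0]
width: 0.0264
finger_force: 0.0
```

>>> {"api": "arm_command", "payload": {
  "moves": [
    [-0.25,0,-0.1,0,0,0,-0.4],
    [-0.5,0,-0.2,0,0,0,-0.4],
    [-0.75,0,-0.2,0,0,0,-0.4],
    [-0.95,0,-0.2,0,0,0,-0.4],
    [-0.95,0,-0.2,0,0,0,-0.4]
  ]
}}

```text
time: 27.05
ee_pos: [0.4872, -0.0771, 0.2029]
tool_rot: [0.753, 0.658, -0.0, 0.0]
contact_force: [0.5, -1.2, 0.1]
width: 0.0263
finger_force: 0.0
```

```bash
python3 - <<'E'
from h import *; from plan import L
t=bot.grab_frame("top"); s=bot.grab_frame("scene")
a=cv2.resize(t["image"][140:370,90:470],(480,290)); b=cv2.resize(s["image"][150:350,250:460],(305,290))
cv2.imwrite("pics/e8.png",np.hstack([a,b])[:,:,::-1])
E
```

```text
(no output)
```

View pics/e8.png

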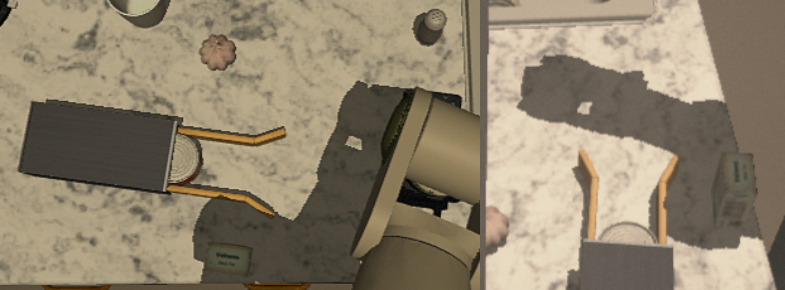

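Only the last tin shows, upright between the rails and half out of the hood, at about (183,160). The bystanders are in place and the robot is clear, so I'm handing in.

```bash
python3 -c "
from station import bot
print(bot.sign_off())"
```

```text
the job is handed in; nothing more can be done
None
```

The three tins are in single file against the hidden stop, and I handed the job in after about 27 s. Contact was felt as a push rising from 7 N to about 13 N, roughly 6 N of it on the stop. The garlic, tea box and salt shaker are still in place. No gaps between the tins is inferred from that push, because the front two are out of sight under the hood.

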